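# Make up two metalworking kits

### The arm

A 6-joint arm with a two-finger parallel gripper is mounted at the origin on the work surface. World frame = base frame: x ahead of the robot, y to its left, z up, the work surface at z = 0. Lengths are in m, angles in rad, forces in N, time in s.
With the tool pointing down it reaches from about 0.35 to 0.85 m from the base axis. Payload 8.1 kg.
Tool frame: the origin (TCP) lies midway between the tips of the shut fingers; the grasp point (between the pads) lies 19 mm behind it; z points along the fingers, y is the line along which they close (so a half turn about z gives the same grasp; the last joint's range is limited). The gripper opens to 93 mm and grips with 3 to 60 N. Pads are 15 mm wide; open, the fingers measure 128 mm over their backs; the gripper's body (75 mm by 188 mm) begins 65 mm behind the grasp point.
Start: joints at [-1.434, 0.13, 1.488, -0, 1.523, -0.085], TCP at [0.132, -0.585, 0.219] pointing down, gripper open.
Joint ranges: [-2.96, 2.96], [-0.89, 2.26], [0.02, 2.5], [-1.34, 4.48], [0, 2.73], [-2.66, 2.66]. Speed limits (rad/s): [2.39, 2.39, 2.79, 3.14, 3.14, 3.14].

### API

Orientations are given as a rotation vector (axis times angle).
In Python, from plant import read_state, read_camera, camera_model, close_job gives the robot as it stands. The module is installed in compiled form; this text tells all that it offers.
- The arm moves only by the tool carry_out, never from a script. Its argument "moves" is a list of rows, each an object of numbers: "jaw": the finger opening in m, from 0 to 0.093; "dx", "dy", "dz": the shift along the tool's x, y, z in m; "yaw": the turn about the tool's z in rad. In form: [{"jaw": .., "dx": .., "dy": .., "dz": .., "yaw": ..}, ...]. A call has 1 to 8 rows; each row shifts and turns the commanded pose from where the row before left it, along the tool's axes as they then stand; what a row does not reach is not made up. A row lasts 1/8 s, in which the tool goes at most 62.5 mm and 10.7 degrees, less where a joint would pass 70% of its speed; a pose out of reach is approached as far as the arm can. A call is refused whole if a number of a shift passes 0.0625 or a number of a turn 0.188, either way. A call with a gripper value outside its range is refused whole. The fingers move at their own pace and stop on an object; "grip_force" is the grip in N (left out, the last holds). Time passes only in rows, so rows that do not move let the fingers close. It gives the time, the measured TCP pose, the force, the opening and the grip force at its end, in the units of the state.
- read_state(): the state, without advancing time (a new reading comes with each control period).
- read_camera(name): name is "side" or "top"; returns the picture (400x640x3 uint8, red, green, blue); there is no depth.
- camera_model(name): a dict with "camera_matrix" (3x3 intrinsics, pixels), "view" (4x4, takes a point from world to camera coordinates). Camera axes: x right, y up, looking along -z (the intrinsics and any distortion apply to the point x, -y, -z); pixel columns grow to the right and rows downward; lengths in m; the calibration is good to about 2 mm. A picture is of the moment at which its call begins. camera_model takes no time and is no camera call.
- close_job(): hands the job in; it is judged then, once.
The state is a dict: "t": time; "q": joint angles; "dq": joint speeds; "joint_torque": joint torques, N m; "tool_pos": TCP position; "orientation": TCP orientation; "force": force on the tool from outside, world axes, zero at the start; "wrist_torque": the same for the moment, N m; "opening": finger opening in m; "gripper_force": force on a finger pad.
Only numpy, scipy, OpenCV 4.12 (cv2) and the standard library are available. Lean on these libraries where they do the work, as an engineer would, in place of code of your own. Each camera call takes 0.05 s, during which the arm holds its last target. There are 200 camera calls.

### The job

Make up the two class kits from the stock on the bench. The blue tray gets the beech block flat in its felt-lined end, hollow upward, with the copper blank lying flat and centred on top of the block over the hollow, and the steel ball-headed stake standing upright in its cork-lined end; the red tray gets the brass blank lying flat in its felt-lined end and the yellow flat-headed stake standing upright in its cork-lined end. Leave the silver-grey blank and the black cone stake where they are.

Things in the scene. Friction and masses are not known exactly. Their poses are not given: they have to be found in the camera images.
- blue_tray: Blue enamelled tray fixed to the bench, 164 (x) x 120 (y) mm outside, yaw within 20 deg. Origin: centre of its underside. Walls and divider 18 mm high, 4 mm thick. Smaller compartment, brown cork lining: inside 64 x 112 mm, centre x = -46 mm, y = 0. Larger one, green felt lining: inside 88 x 112 mm, centre x = +34 mm, y = 0. Tops of linings 4 mm above the origin. z up.
- red_tray: Red enamelled tray fixed to the bench, 164 (x) x 120 (y) mm outside, yaw within 20 deg. Origin: centre of its underside. Walls and divider 18 mm high, 4 mm thick. Smaller compartment, brown cork lining: inside 64 x 112 mm, centre x = -46 mm, y = 0. Larger one, green felt lining: inside 88 x 112 mm, centre x = +34 mm, y = 0. Tops of linings 4 mm above the origin. z up.
- block: Pale beech doming block, 56 x 56 mm, 40 mm high, with a round hollow 34 mm across and 8 mm deep in the middle of its top. Origin: centre of its underside; x and y square to its sides, z up. Stands on the bench among the stock, up to about 25 degrees askew. About 110 g.
- copper_blank: Copper (reddish) blank. Round flat metal blank, 46 mm across, 6 mm thick, lying flat on the bench among the stock. Origin: centre of its underside; z is its axis, up.
- brass_blank: Brass (yellow) blank. Round flat metal blank, 46 mm across, 6 mm thick, lying flat on the bench among the stock. Origin: centre of its underside; z is its axis, up.
- silver_blank: Silver-grey blank; belongs to neither kit. Round flat metal blank, 46 mm across, 6 mm thick, lying flat on the bench among the stock. Origin: centre of its underside; z is its axis, up.
- ball_stake: Steel ball-headed forming stake: dark cylindrical body 34 mm across and 40 mm high, then a short neck and a bright ball 25 mm across; 65 mm high in all, about 300 g. Stands upright on the bench among the stock. Origin: centre of its foot; z is up. 
- flat_stake: Yellow nylon flat-headed forming stake: cylindrical body 34 mm across and 40 mm high, then a short neck and a flat round head 33 mm across; 60 mm high in all, about 80 g. Stands upright on the bench among the stock. Origin: centre of its foot; z is up. 
- cone_stake: Black cone-headed forming stake; belongs to neither kit. Body 34 mm across and 36 mm high under a cone, 64 mm high in all. Stands upright on the bench among the stock. Origin: centre of its foot; z is up. 
There are look-alikes about, which are no part of the job. There is more than one size of the brass_blank; the one meant has the size given above.

How it is judged:
At the end, for the whole second after the job is handed in: Each named piece is wholly in its compartment, on the lining (copper blank on the block, within 12 mm of its middle), within 0.12 rad of level, released, at rest. The silver-grey blank and cone stake within 30 mm of their starts, the cone stake upright (x of block in the frame of blue_tray between 0.012 and 0.056 m and y of block in the frame of blue_tray between -0.034 and 0.034 m and z of block in the frame of blue_tray between 0 and 0.01 m and angle between each of block, copper_blank, ball_stake, brass_blank, flat_stake, cone_stake's own z axis and vertical below 0.12 rad and horizontal distance between copper_blank and block below 0.012 m and z of copper_blank in the frame of block between 0.036 and 0.044 m and x of ball_stake in the frame of blue_tray between -0.0635 and -0.0285 m and y of ball_stake in the frame of blue_tray between -0.044 and 0.044 m and z of ball_stake in the frame of blue_tray between 0 and 0.01 m and x of brass_blank in the frame of red_tray between 0.01 and 0.058 m and y of brass_blank in the frame of red_tray between -0.038 and 0.038 m and z of brass_blank in the frame of red_tray between 0 and 0.01 m and x of flat_stake in the frame of red_tray between -0.0635 and -0.0285 m and y of flat_stake in the frame of red_tray between -0.044 and 0.044 m and z of flat_stake in the frame of red_tray between 0 and 0.01 m and linear speed of each of block, copper_blank, ball_stake, brass_blank, flat_stake below 0.02 m/s and angular speed of each of block, copper_blank, ball_stake, brass_blank, flat_stake below 0.2 rad/s and distance of each of silver_blank, cone_stake from where it was at the start of the episode below 0.03 m); the robot touches nothing.
It fails at once if the silver-grey blank or the cone stake, which belong to neither kit, is moved more than 30 mm or the cone stake knocked over (distance of any of silver_blank, cone_stake from where it was at the start of the episode above 0.03 m or angle between cone_stake's own z axis and vertical above 0.5 rad).
It also fails if it takes over 131 s, if anything falls off the work surface, if the arm or the gripper's body presses on something with over 40 N, if the wrist force passes 120 N, or if a joint passes its speed limit or range.

## Working session

There is one attempt and no reset: what is moved stays moved. The work goes in short steps, Python scripts to look and compute and a tool call to move; the robot and the scene stay as the last step left them, time stands still between calls to the robot, and variables do not carry over. Pictures are saved under pics/ and viewed, at most 14 in all, crops included, and the job is handed in when it is done.

Besides the shell and the picture viewer there is one more tool, called as name([rows], argument=value, ...), one row to a line, values as JSON. carry_out: Moves the arm, as the interface text tells. Its arguments: {"type":"object","properties":{"moves":{"type":"array","items":{"type":"object","properties":{"jaw":{"type":"number"},"dx":{"type":"number"},"dy":{"type":"number"},"dz":{"type":"number"},"yaw":{"type":"number"}}}},"grip_force":{"type":"number"}},"required":["moves"]}

```bash
mkdir -p pics; python3 - <<'E'
from plant import *
import cv2
for n in("top","side"):
    im=read_camera(n); cv2.imwrite(f"pics/{n}0.png",im[:,:,::-1]); m=camera_model(n); print(n,m)
s=read_state(); print(s)
E
```

```text
top {'camera_matrix': array([[372.45502908,   0.        , 317.83181692],
       [  0.        , 372.45502908, 198.82379231],
       [  0.        ,   0.        ,   1.        ]]), 'view': array([[ 0.00335958, -0.99964731,  0.02634313, -0.01512485],
       [ 0.99666396,  0.00549541,  0.08142945, -0.52371324],
       [-0.0815455 ,  0.02598167,  0.99633091, -0.92993205],
       [ 0.        ,  0.        ,  0.        ,  1.        ]])}
side {'camera_matrix': array([[404.9707607 ,   0.        , 323.91961162],
       [  0.        , 404.9707607 , 202.69225418],
       [  0.        ,   0.        ,   1.        ]]), 'view': array([[-0.97827587, -0.20729043,  0.0026448 ,  0.52467936],
       [ 0.15182678, -0.70772006,  0.68998619, -0.11532654],
       [-0.14115576,  0.67539839,  0.7238177 , -1.01152562],
       [ 0.        ,  0.        ,  0.        ,  1.        ]])}
{'t': 0.1, 'q': array([-1.43442602e+00,  1.31057867e-01,  1.48914757e+00,  5.38493938e-06,
        1.52299786e+00, -8.53764925e-02]), 'dq': array([-0.00087085, -0.00137358, -0.00260646,  0.00087746, -0.00117715,
        0.00083859]), 'joint_torque': array([ 4.72055744e-04, -5.61344433e+01, -4.93098235e+01,  7.70277763e-02,
        2.90545332e-02, -8.23369464e-05]), 'tool_pos': array([ 0.1319297 , -0.58480317,  0.21772146]), 'orientation': array([-3.12070244e+00, -3.47427270e-01,  5.60255204e-05]), 'force': array([-0.33988689,  0.33470199,  1.42702723]), 'wrist_torque': array([ 0.02364674,  0.02051178, -0.04405984]), 'gripper_force': 0.0, 'opening': 0.09302775121325418}
```

View pics/top0.png

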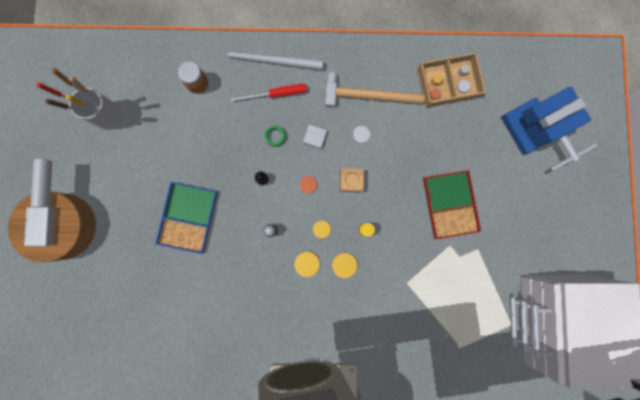

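View pics/side0.png

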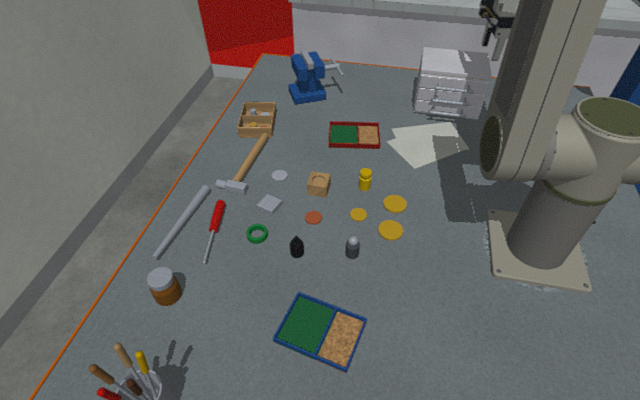

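The two pictures show:
- **Blue tray:** top (187,217).
- **Red tray:** top (452,204).
- **Block:** (352,180).
- **Copper blank:** (309,184).
- **Silver blank:** (362,134). The look-alike grey square is at (315,135).
- **Cone stake:** (262,178).
- **Ball stake:** (270,230).
- **Yellow stake:** (368,230).
- **Brass candidates:** (321,229), about 18 px across, and (307,264) and (345,266), about 26 px across. At about 2.5 mm/px, 46 mm is about 18 px, so (321,229) is the one meant. I'll confirm this in a crop.

```bash
cat > h.py <<'E'
import numpy as np, cv2
from scipy.spatial.transform import Rotation as Ro
from plant import *
def ray(n,px,z):
    m=camera_model(n);K=m["camera_matrix"];V=m["view"]
    d=np.linalg.solve(K,[px[0],px[1],1.]);d=V[:3,:3].T@(d*[1,-1,-1]);c=-V[:3,:3].T@V[:3,3]
    return (c+d*(z-c[2])/d[2])[:2]
R={'blue':((100,120,50),(125,255,255)),'red':((0,150,60),(5,255,200)),'green':((60,120,30),(85,255,160)),
 'copper':((3,130,100),(13,255,255)),'brass':((18,150,120),(32,255,255)),'cork':((8,60,120),(18,190,255)),
 'dark':((0,0,0),(180,255,50)),'beech':((8,60,120),(22,170,255)),'grey':((0,0,150),(180,40,255)),'steel':((0,0,0),(180,60,80))}
def find(im,c,seed,r):
    x,y=seed;x0,y0=x-r,y-r;h=cv2.cvtColor(im[y0:y+r,x0:x+r],cv2.COLOR_RGB2HSV)
    m=cv2.inRange(h,*map(np.array,R[c]));cs,_=cv2.findContours(m,0,1)
    if not cs:return None
    k=max(cs,key=cv2.contourArea);return k+np.array([[[x0,y0]]])
def plan(x,y,z,yaw=None):
    s=read_state();M=Ro.from_rotvec(s["orientation"]).as_matrix()
    d=M.T@(np.array([x,y,z])-s["tool_pos"])
    out=dict(pos=s["tool_pos"].round(4),d=d.round(4),q6=round(s["q"][5],2),t=round(s["t"],2),op=round(s["opening"],4),F=s["force"].round(1))
    if yaw is not None: # world angle of tool y (mod pi); positive tool yaw = negative world yaw
        a=np.arctan2(M[1,1],M[0,1]);out["yaw"]=round(-((yaw-a+np.pi/2)%np.pi-np.pi/2),3)
    print(out)
E
python3 - <<'E'
from h import *
im=read_camera("top");sd=read_camera("side")
T={'bluet':('blue',(187,217),45,.018),'bfelt':('green',(192,205),35,.004),'redt':('red',(452,204),42,.018),'rfelt':('green',(450,190),28,.004),
'bcork':('cork',(185,236),28,.004),'rcork':('cork',(456,222),25,.004),'copper':('copper',(309,184),15,.006),'brass':('brass',(321,229),15,.006),'br2':('brass',(307,264),18,.006),'br3':('brass',(345,266),18,.006),'flat':('brass',(368,230),15,.06),
'block':('beech',(352,180),20,.04),'silver':('grey',(362,134),15,.006),'cone':('dark',(262,178),14,.03),'ball':('steel',(270,230),13,.03)}
for k,(c,s,r,z) in T.items():
    f=find(im,c,s,r)
    if f is None: print(k,None);continue
    (u,v),(w,h),a=cv2.minAreaRect(f);P=cv2.boxPoints(((u,v),(w,h),a));W=np.array([ray("top",p,z) for p in P])
    e=W[1]-W[0],W[2]-W[1];L=[np.linalg.norm(q) for q in e];g=e[np.argmax(L)]
    print(k,(round(u),round(v)),ray("top",(u,v),z).round(4),'size',np.round(L,4),'long axis',round(np.degrees(np.arctan2(g[1],g[0]))%180,1))
S={'brass':('brass',(359,214),12,.006),'copper':('copper',(314,217),13,.006),'flat':('brass',(365,180),16,.03),'bfelt':('green',(306,322),40,.004),'rfelt':('green',(343,134),20,.004),'ball':('steel',(352,247),16,.02)}
for k,(c,s,r,z) in S.items():
    f=find(sd,c,s,r)
    if f is None: print(k,None);continue
    (u,v),(w,h),a=cv2.minAreaRect(f);print('side',k,(round(u),round(v)),round(w),round(h),ray("side",(u,v),z).round(4))
c=im[110:290,150:490,::-1];cv2.imwrite("pics/crop1.png",cv2.resize(c,None,fx=2.35,fy=2.35,interpolation=2))
E
```

```text
bluet (167, 213) [0.4854 0.3676] size [0.1588 0.0234] long axis 168.7
bfelt (174, 187) [0.5548 0.3589] size [0.0136 0.0094] long axis 117.6
redt (473, 201) [ 0.5206 -0.4149] size [0.0047 0.153 ] long axis 9.7
rfelt (449, 191) [ 0.5472 -0.3585] size [0.1002 0.0809] long axis 100.6
bcork (182, 235) [0.4302 0.333 ] size [0.061  0.1054] long axis 78.1
rcork (455, 221) [ 0.4692 -0.3714] size [0.1131 0.0695] long axis 99.1
copper (308, 184) [0.5623 0.0125] size [0.0365 0.0393] long axis 0.2
brass (322, 229) [ 0.447  -0.0229] size [0.0388 0.036 ] long axis 90.2
br2 (307, 264) [0.3576 0.0139] size [0.0564 0.0557] long axis 90.1
br3 (345, 265) [ 0.3558 -0.0828] size [0.0579 0.056 ] long axis 134.7
flat (366, 229) [ 0.4463 -0.1309] size [0.0367 0.0291] long axis 101.4
block (352, 180) [ 0.5716 -0.0971] size [0.0583 0.0585] long axis 179.6
silver (362, 134) [ 0.6975 -0.1281] size [0.0505 0.0485] long axis 90.6
cone (262, 178) [0.5752 0.1304] size [0.0278 0.0255] long axis 90.4
ball (276, 229) [0.4457 0.0928] size [0.0115 0.0233] long axis 7.8
side brass (358, 214) 12 16 [ 0.4471 -0.0185]
side copper (313, 217) 12 16 [0.5623 0.0172]
side flat (366, 179) 22 11 [ 0.4447 -0.1327]
side bfelt (305, 323) 40 48 [0.5112 0.316 ]
side rfelt (343, 134) 16 26 [ 0.5486 -0.3599]
side ball (352, 250) 14 17 [0.4429 0.1133]
```

View pics/crop1.png

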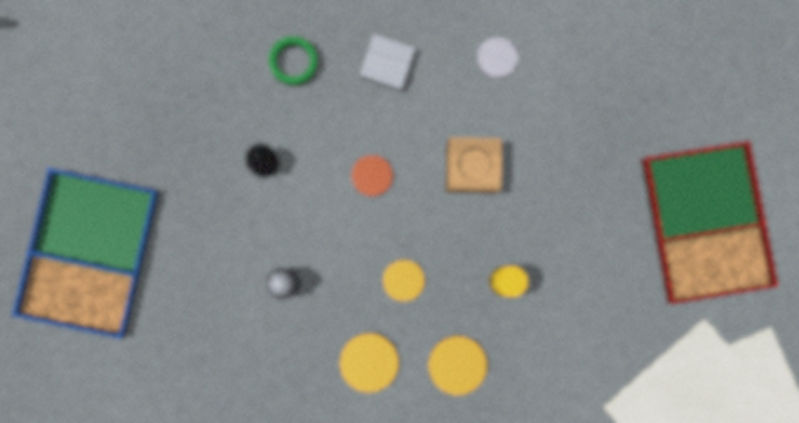

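The crop confirms the brass: (321,229) measures about 39 mm by mask against about 57 mm for the two at (307,264) and (345,266), so it is the small one. The copper, block, ball, cone and yellow stakes are clear. The blue tray yaw is about -12°, the red about +9.5°.

```bash
python3 - <<'E'
from h import *
print('ball',ray("top",(269.1,230.4),.0525),ray("side",(353,241),.0525))
print('block side top',ray("side",(319.5,180),.04))
plan(.571,-.097,.12,np.pi/2)
E
```

```text
ball [0.4430971  0.10697637] [0.44232784 0.11152107]
block side top [ 0.56827659 -0.09106197]
{'pos': array([ 0.1319, -0.585 ,  0.218 ]), 'd': array([ 0.5356, -0.3793,  0.0985]), 'q6': np.float64(-0.09), 't': 0.2, 'op': 0.0929, 'F': array([-0.6, -0. , -0.2]), 'yaw': np.float64(0.222)}
```

carry_out([
  {"dx":0.045,"dy":-0.032},
  {"dx":0.045,"dy":-0.032},
  {"dx":0.045,"dy":-0.032},
  {"dx":0.045,"dy":-0.032},
  {"dx":0.045,"dy":-0.032},
  {"dx":0.045,"dy":-0.032},
  {"dx":0.045,"dy":-0.032},
  {"dx":0.045,"dy":-0.032},
])

```text
invalid input at $.moves[0]: expected keys jaw, dx, dy, dz, yaw
```

carry_out([
  {"dx":0.045,"dy":-0.031},
  {"dx":0.045,"dy":-0.031},
  {"dx":0.045,"dy":-0.031},
  {"dx":0.041,"dy":-0.03},
  {"yaw":0.111},
  {"yaw":0.111},
  {"dz":0.05},
  {"dz":0.048},
])

```text
invalid input at $.moves[0]: expected keys jaw, dx, dy, dz, yaw
```

```bash
python3 - <<'E'
from h import *
im=read_camera("top");sd=read_camera("side")
plan(.571,-.097,.012,np.pi/2)
a=cv2.resize(im[130:230,270:430,::-1],None,fx=2.5,fy=2.5);b=cv2.resize(sd[120:220,240:400,::-1],None,fx=2.5,fy=2.5)
cv2.imwrite("pics/a1.png",np.hstack([a,b]))
def proj(n,p):
    m=camera_model(n);c=m["view"]@np.r_[p,1];c=m["camera_matrix"]@(c[:3]*[1,-1,-1]);return c[:2]/c[2]
p=read_state()["tool_pos"];print(proj("top",p),proj("side",p))
E
```

```text
{'pos': array([ 0.132 , -0.5851,  0.2183]), 'd': array([ 0.5356, -0.3795,  0.2065]), 'q6': np.float64(-0.09), 't': 0.3, 'op': 0.0929, 'F': array([ 0.8, -0.1, -0.2]), 'yaw': np.float64(0.222)}
[608.34266934 389.28414999] [489.25784817  52.7005851 ]
```

View pics/a1.png

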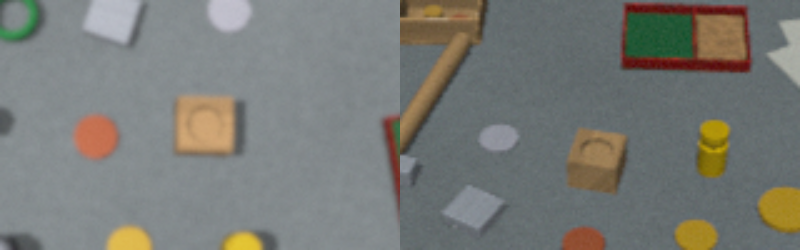

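All five keys are required, so nothing moved. The crop shows the block nearly square to the bench axes: top (352,180), side (319,179).

carry_out([
  {"jaw":0.093,"dx":0.045,"dy":-0.032,"dz":0,"yaw":0},
  {"jaw":0.093,"dx":0.045,"dy":-0.032,"dz":0,"yaw":0},
  {"jaw":0.093,"dx":0.045,"dy":-0.032,"dz":0,"yaw":0},
  {"jaw":0.093,"dx":0.045,"dy":-0.032,"dz":0,"yaw":0},
  {"jaw":0.093,"dx":0.045,"dy":-0.032,"dz":0,"yaw":0},
  {"jaw":0.093,"dx":0.045,"dy":-0.032,"dz":0,"yaw":0},
  {"jaw":0.093,"dx":0.045,"dy":-0.032,"dz":0,"yaw":0},
  {"jaw":0.093,"dx":0.045,"dy":-0.032,"dz":0,"yaw":0},
])

```text
t: 1.3
tool_pos: [0.4279, -0.2549, 0.2189]
orientation: [3.122, 0.347, 0.001]
force: [0.6, -0.6, -0.2]
opening: 0.0931
gripper_force: 0.0
```

carry_out([
  {"jaw":0.093,"dx":0.045,"dy":-0.031,"dz":0,"yaw":0},
  {"jaw":0.093,"dx":0.045,"dy":-0.031,"dz":0,"yaw":0},
  {"jaw":0.093,"dx":0.045,"dy":-0.031,"dz":0,"yaw":0},
  {"jaw":0.093,"dx":0.04,"dy":-0.03,"dz":0,"yaw":0},
  {"jaw":0.093,"dx":0,"dy":0,"dz":0,"yaw":0.111},
  {"jaw":0.093,"dx":0,"dy":0,"dz":0,"yaw":0.111},
  {"jaw":0.093,"dx":0,"dy":0,"dz":0.05,"yaw":0},
  {"jaw":0.093,"dx":0,"dy":0,"dz":0.048,"yaw":0},
])

```text
t: 2.3
tool_pos: [0.5711, -0.0979, 0.1201]
orientation: [3.141, -0.0, 0.003]
force: [-0.2, -0.8, -0.9]
opening: 0.0931
gripper_force: 0.0
```

```bash
python3 - <<'E'
from h import *
im=read_camera("top");sd=read_camera("side")
plan(.571,-.096,.012,np.pi/2)
a=cv2.resize(im[130:230,270:430,::-1],None,fx=2.5,fy=2.5);b=cv2.resize(sd[120:220,240:400,::-1],None,fx=2.5,fy=2.5)
cv2.imwrite("pics/a2.png",np.hstack([a,b]))
E
```

```text
{'pos': array([ 0.566 , -0.0967,  0.1142]), 'd': array([ 0.0061, -0.0004,  0.1021]), 'q6': np.float64(1.31), 't': 2.4, 'op': 0.0929, 'F': array([-1.1,  0.3, -0.6]), 'yaw': np.float64(-0.0)}
```

View pics/a2.png

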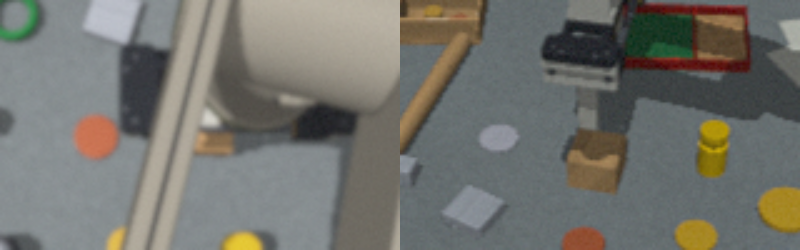

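The arm hides the block from the top. In the side view the fingers straddle the block along y. Next I descend and grip.

carry_out([
  {"jaw":0.093,"dx":0.005,"dy":0,"dz":0.03,"yaw":0},
  {"jaw":0.093,"dx":0,"dy":0,"dz":0.03,"yaw":0},
  {"jaw":0.093,"dx":0,"dy":0,"dz":0.03,"yaw":0},
  {"jaw":0.093,"dx":0,"dy":0,"dz":0.01,"yaw":0},
  {"jaw":0.04,"dx":0,"dy":0,"dz":0,"yaw":0},
  {"jaw":0.04,"dx":0,"dy":0,"dz":0,"yaw":0},
  {"jaw":0.04,"dx":0,"dy":0,"dz":0,"yaw":0},
  {"jaw":0.04,"dx":0,"dy":0,"dz":0,"yaw":0},
], grip_force=20)

```text
t: 3.4
tool_pos: [0.5761, -0.0978, 0.0216]
orientation: [-3.142, 0.0, -0.002]
force: [-0.1, 1.1, 1.6]
opening: 0.0578
gripper_force: 0.9
```

```bash
python3 - <<'E'
from h import *
im=read_camera("top");
h=cv2.cvtColor(im,cv2.COLOR_RGB2HSV);f=find(im,'bluet' if 0 else 'blue',(187,217),45)
print('felt hsv',h[205,190],'blue rim',h[185,195],h[245,180])
R['green']=((60,60,60),(90,255,255))
f=find(im,'green',(192,205),32);(u,v),(w,hh),a=cv2.minAreaRect(f);P=np.array([ray("top",p,.004) for p in cv2.boxPoints(((u,v),(w,hh),a))]);print(ray("top",(u,v),.004),P.round(3))
plan(.512,.317,.13,np.radians(78))
E
```

```text
felt hsv [ 70 112 141] blue rim [104  41 142] [ 15 120 189]
[0.50979908 0.31765971] [[0.479 0.378]
 [0.564 0.363]
 [0.541 0.256]
 [0.455 0.273]]
{'pos': array([ 0.5761, -0.0978,  0.0215]), 'd': array([-0.0641, -0.4148, -0.1086]), 'q6': np.float64(1.31), 't': 3.45, 'op': 0.0561, 'F': array([-1.2,  1.1,  4.3]), 'yaw': np.float64(0.209)}
```

carry_out([
  {"jaw":0.04,"dx":0,"dy":0,"dz":-0.04,"yaw":0},
  {"jaw":0.04,"dx":0,"dy":0,"dz":-0.06,"yaw":0},
  {"jaw":0.04,"dx":-0.01,"dy":-0.05,"dz":0,"yaw":0},
  {"jaw":0.04,"dx":-0.01,"dy":-0.06,"dz":0,"yaw":0},
  {"jaw":0.04,"dx":-0.01,"dy":-0.06,"dz":0,"yaw":0},
  {"jaw":0.04,"dx":-0.01,"dy":-0.06,"dz":0,"yaw":0},
  {"jaw":0.04,"dx":-0.01,"dy":-0.06,"dz":0,"yaw":0},
  {"jaw":0.04,"dx":-0.01,"dy":-0.06,"dz":0,"yaw":0},
])

```text
t: 4.45
tool_pos: [0.5149, 0.2539, 0.1207]
orientation: [3.141, -0.0, 0.0]
force: [1.1, 0.5, -1.6]
opening: 0.0559
gripper_force: 20.0
```

carry_out([
  {"jaw":0.04,"dx":-0.001,"dy":-0.05,"dz":0,"yaw":0},
  {"jaw":0.04,"dx":0,"dy":-0.015,"dz":0,"yaw":0},
  {"jaw":0.04,"dx":0,"dy":0,"dz":0,"yaw":0.105},
  {"jaw":0.04,"dx":0,"dy":0,"dz":0,"yaw":0.105},
  {"jaw":0.04,"dx":0,"dy":0,"dz":0.03,"yaw":0},
  {"jaw":0.04,"dx":0,"dy":0,"dz":0,"yaw":0},
  {"jaw":0.04,"dx":0,"dy":0,"dz":0,"yaw":0},
])

```text
t: 5.32
tool_pos: [0.5148, 0.3166, 0.0911]
orientation: [3.124, -0.33, -0.0]
force: [0.2, 0.2, -0.6]
opening: 0.056
gripper_force: 20.0
```

```bash
python3 - <<'E'
from h import *
im=read_camera("top");sd=read_camera("side")
plan(.514,.317,.0275,np.radians(78))
a=cv2.resize(im[150:270,130:290,::-1],None,fx=2.5,fy=2.5);b=cv2.resize(sd[260:380,240:400,::-1],None,fx=2.5,fy=2.5)
cv2.imwrite("pics/a3.png",np.hstack([a,b]))
E
```

```text
{'pos': array([0.5155, 0.3172, 0.092 ]), 'd': array([-0.0015,  0.0005,  0.0645]), 'q6': np.float64(2.25), 't': 5.42, 'op': 0.0562, 'F': array([ 0.1,  0.4, -1.2]), 'yaw': np.float64(-0.001)}
```

View pics/a3.png

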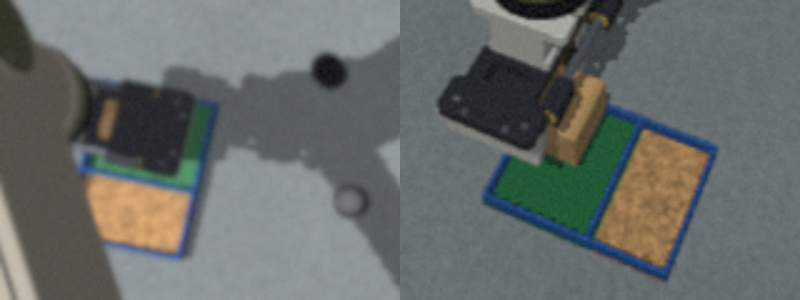

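The block is held level over the felt end, with its fingers clear of the walls. Next I lower it and release.

carry_out([
  {"jaw":0.04,"dx":0,"dy":0,"dz":0.03,"yaw":0},
  {"jaw":0.04,"dx":0,"dy":0,"dz":0.025,"yaw":0},
  {"jaw":0.04,"dx":0,"dy":0,"dz":0.01,"yaw":0},
  {"jaw":0.04,"dx":0,"dy":0,"dz":0,"yaw":0},
  {"jaw":0.066,"dx":0,"dy":0,"dz":0,"yaw":0},
  {"jaw":0.066,"dx":0,"dy":0,"dz":0,"yaw":0},
  {"jaw":0.066,"dx":0,"dy":0,"dz":0,"yaw":0},
])

```text
t: 6.3
tool_pos: [0.515, 0.3173, 0.0262]
orientation: [-3.124, 0.329, -0.001]
force: [0.2, 0.5, -0.2]
opening: 0.066
gripper_force: 0.0
```

carry_out([
  {"jaw":0.066,"dx":0,"dy":0,"dz":-0.03,"yaw":0},
  {"jaw":0.066,"dx":0,"dy":0,"dz":-0.05,"yaw":0},
  {"jaw":0.066,"dx":0,"dy":0,"dz":-0.05,"yaw":0},
  {"jaw":0.066,"dx":0,"dy":0.05,"dz":0,"yaw":-0.07},
  {"jaw":0.066,"dx":0,"dy":0.06,"dz":0,"yaw":-0.07},
  {"jaw":0.066,"dx":0,"dy":0.06,"dz":0,"yaw":-0.07},
  {"jaw":0.066,"dx":0,"dy":0.06,"dz":0,"yaw":0},
  {"jaw":0.066,"dx":0,"dy":0.06,"dz":0,"yaw":0},
])

```text
t: 7.3
tool_pos: [0.4914, 0.0272, 0.1561]
orientation: [3.142, 0.0, 0.002]
force: [0.8, -0.7, 0.1]
opening: 0.0662
gripper_force: 0.0
```

```bash
python3 - <<'E'
from h import *
im=read_camera("top");sd=read_camera("side")
plan(.562,.0145,.08,np.pi/2)
R['beech']=((8,50,100),(22,190,255))
f=find(im,'beech',(190,205),24)
f=find(im,'beech',(192,203),22);(u,v),(w,h),a=cv2.minAreaRect(f);print('block',u,v,w,h,ray("top",(u,v),.044))
a=cv2.resize(im[150:270,130:290,::-1],None,fx=2.5,fy=2.5);b=cv2.resize(sd[260:380,240:400,::-1],None,fx=2.5,fy=2.5)
cv2.imwrite("pics/a4.png",np.hstack([a,b]))
E
```

```text
{'pos': array([0.4916, 0.0238, 0.1561]), 'd': array([0.0704, 0.0087, 0.0762]), 'q6': np.float64(1.52), 't': 7.4, 'op': 0.0658, 'F': array([ 0. ,  1.2, -0.2]), 'yaw': np.float64(-0.006)}
block 185.83531188964844 202.2411651611328 24.513145446777344 22.45230484008789 [0.51167474 0.31378953]
```

View pics/a4.png

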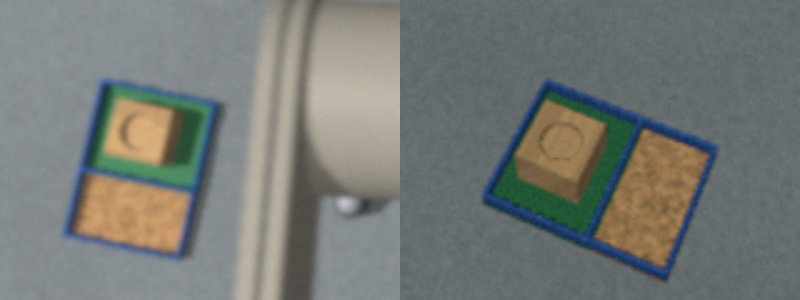

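The block sits flat in the blue felt, hollow up: hollow top (185.4,202.3), side (304.8,316.4). Copper next.

carry_out([
  {"jaw":0.08,"dx":0.04,"dy":0.004,"dz":0.03,"yaw":0},
  {"jaw":0.08,"dx":0.03,"dy":0.005,"dz":0.04,"yaw":-0.006},
  {"jaw":0.08,"dx":0,"dy":0,"dz":0.03,"yaw":0},
  {"jaw":0.08,"dx":0,"dy":0,"dz":0.03,"yaw":0},
  {"jaw":0.08,"dx":0,"dy":0,"dz":0.01,"yaw":0},
  {"jaw":0.08,"dx":0,"dy":0,"dz":0,"yaw":0},
  {"jaw":0.08,"dx":0,"dy":0,"dz":0,"yaw":0},
])

```text
t: 8.28
tool_pos: [0.5628, 0.0201, 0.0173]
orientation: [3.141, 0.009, 0.004]
force: [0.5, -0.6, -0.2]
opening: 0.0801
gripper_force: 0.0
```

```bash
python3 - <<'E'
from h import *
print(ray("top",(185.4,202.3),.044),ray("side",(304.8,316.4),.044))
plan(.562,.0145,.003,np.pi/2)
E
```

```text
[0.5115235  0.31485009] [0.50885663 0.32042135]
{'pos': array([0.5628, 0.0201, 0.0173]), 'd': array([-0.0009,  0.0056,  0.0143]), 'q6': np.float64(1.51), 't': 8.28, 'op': 0.0801, 'F': array([ 0.5, -0.6, -0.2]), 'yaw': np.float64(0.006)}
```

carry_out([
  {"jaw":0.08,"dx":0,"dy":0.005,"dz":0.008,"yaw":0},
  {"jaw":0.08,"dx":0,"dy":0,"dz":0.006,"yaw":0},
  {"jaw":0.08,"dx":0,"dy":0,"dz":0,"yaw":0},
  {"jaw":0.03,"dx":0,"dy":0,"dz":0,"yaw":0},
  {"jaw":0.03,"dx":0,"dy":0,"dz":0,"yaw":0},
  {"jaw":0.03,"dx":0,"dy":0,"dz":0,"yaw":0},
  {"jaw":0.03,"dx":0,"dy":0,"dz":0,"yaw":0},
])

```text
t: 9.15
tool_pos: [0.5617, 0.0149, 0.0018]
orientation: [3.142, 0.009, 0.0]
force: [-0.9, -0.4, 1.6]
opening: 0.045
gripper_force: 20.1
```

carry_out([
  {"jaw":0.03,"dx":0,"dy":0,"dz":-0.02,"yaw":0},
  {"jaw":0.03,"dx":0,"dy":0,"dz":-0.05,"yaw":0},
  {"jaw":0.03,"dx":0,"dy":0,"dz":-0.05,"yaw":0},
  {"jaw":0.03,"dx":-0.01,"dy":-0.05,"dz":0,"yaw":0},
  {"jaw":0.03,"dx":-0.01,"dy":-0.05,"dz":0,"yaw":0},
  {"jaw":0.03,"dx":-0.01,"dy":-0.05,"dz":0,"yaw":0},
  {"jaw":0.03,"dx":-0.01,"dy":-0.05,"dz":0,"yaw":0},
  {"jaw":0.03,"dx":-0.01,"dy":-0.05,"dz":0,"yaw":0},
])

```text
t: 10.15
tool_pos: [0.51, 0.2664, 0.1234]
orientation: [-3.141, -0.009, -0.003]
force: [0.9, 0.7, -1.9]
opening: 0.0449
gripper_force: 20.0
```

```bash
python3 - <<'E'
from h import *
plan(.51,.318,.08,np.radians(78))
sd=read_camera("side");cv2.imwrite("pics/a5.png",cv2.resize(sd[180:340,200:400,::-1],None,fx=2.5,fy=2.5))
E
```

```text
{'pos': array([0.51  , 0.2664, 0.1234]), 'd': array([ 0.0003, -0.0516,  0.0434]), 'q6': np.float64(1.96), 't': 10.15, 'op': 0.0449, 'F': array([ 0.9,  0.7, -1.9]), 'yaw': np.float64(0.215)}
```

View pics/a5.png

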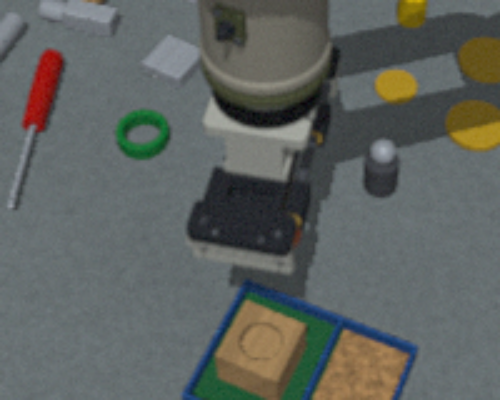

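The copper has left the bench and is gripped (opening 45 mm). The block is clear below.

carry_out([
  {"jaw":0.03,"dx":0,"dy":-0.03,"dz":0,"yaw":0},
  {"jaw":0.03,"dx":0,"dy":-0.021,"dz":0,"yaw":0},
  {"jaw":0.03,"dx":0,"dy":0,"dz":0,"yaw":0.108},
  {"jaw":0.03,"dx":0,"dy":0,"dz":0,"yaw":0.107},
  {"jaw":0.03,"dx":0,"dy":0,"dz":0.04,"yaw":0},
  {"jaw":0.03,"dx":0,"dy":0,"dz":0.02,"yaw":0},
  {"jaw":0.03,"dx":0,"dy":0,"dz":0,"yaw":0},
  {"jaw":0.03,"dx":0,"dy":0,"dz":0,"yaw":0},
])

```text
t: 11.2
tool_pos: [0.5106, 0.3159, 0.0629]
orientation: [-3.124, 0.328, -0.002]
force: [-0.6, 0.6, -0.1]
opening: 0.0452
gripper_force: 20.0
```

```bash
python3 - <<'E'
from h import *
plan(.510,.318,.047,np.radians(78))
sd=read_camera("side");cv2.imwrite("pics/a6.png",cv2.resize(sd[250:370,230:390,::-1],None,fx=3,fy=3))
E
```

```text
{'pos': array([0.5106, 0.3159, 0.0629]), 'd': array([-0.001 , -0.0019,  0.0159]), 'q6': np.float64(2.25), 't': 11.2, 'op': 0.0452, 'F': array([-0.6,  0.6, -0.1]), 'yaw': np.float64(0.0)}
```

View pics/a6.png

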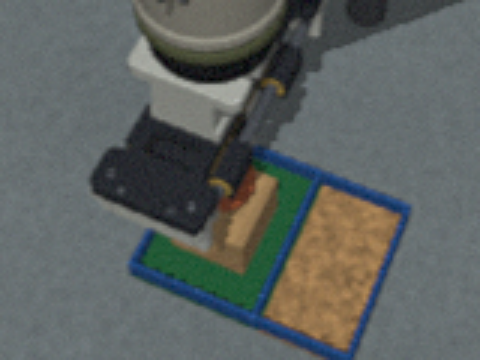

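The copper is held just above the block top. I lower it the last 16 mm and open a little.

carry_out([
  {"jaw":0.03,"dx":0,"dy":-0.002,"dz":0.01,"yaw":0},
  {"jaw":0.03,"dx":0,"dy":0,"dz":0.006,"yaw":0},
  {"jaw":0.03,"dx":0,"dy":0,"dz":0,"yaw":0},
  {"jaw":0.03,"dx":0,"dy":0,"dz":0,"yaw":0},
  {"jaw":0.06,"dx":0,"dy":0,"dz":0,"yaw":0},
  {"jaw":0.06,"dx":0,"dy":0,"dz":0,"yaw":0},
  {"jaw":0.06,"dx":0,"dy":0,"dz":0,"yaw":0},
])

```text
t: 12.12
tool_pos: [0.5104, 0.3176, 0.0458]
orientation: [-3.124, 0.328, -0.0]
force: [0.5, -0.6, -0.6]
opening: 0.0597
gripper_force: 0.0
```

carry_out([
  {"jaw":0.06,"dx":0,"dy":0,"dz":-0.02,"yaw":0},
  {"jaw":0.06,"dx":0,"dy":0,"dz":-0.04,"yaw":0},
  {"jaw":0.06,"dx":0,"dy":0,"dz":-0.05,"yaw":0},
  {"jaw":0.06,"dx":0,"dy":0.05,"dz":0,"yaw":-0.07},
  {"jaw":0.06,"dx":0,"dy":0.05,"dz":0,"yaw":-0.07},
  {"jaw":0.06,"dx":0,"dy":0.05,"dz":0,"yaw":-0.075},
  {"jaw":0.06,"dx":0,"dy":0.05,"dz":0,"yaw":0},
  {"jaw":0.06,"dx":0,"dy":0,"dz":0,"yaw":0},
])

```text
t: 13.12
tool_pos: [0.4904, 0.1166, 0.1574]
orientation: [3.141, 0.003, 0.004]
force: [0.5, 0.7, 0.5]
opening: 0.0597
gripper_force: 0.0
```

```bash
python3 - <<'E'
from h import *
plan(.4428,.1092,.11,np.pi/2)
im=read_camera("top");sd=read_camera("side")
a=cv2.resize(im[150:270,130:290,::-1],None,fx=2.5,fy=2.5);b=cv2.resize(sd[250:370,240:400,::-1],None,fx=2.5,fy=2.5)
cv2.imwrite("pics/a7.png",np.hstack([a,b]))
for n,i,s in(("top",im,(187,203)),("side",sd,(305,313))):
    f=find(i,'copper',s,20);(u,v),_,_=cv2.minAreaRect(f);print(u,v,ray(n,(u,v),.05))
E
```

```text
{'pos': array([0.4904, 0.1166, 0.1574]), 'd': array([-0.0477,  0.0073,  0.0473]), 'q6': np.float64(1.7), 't': 13.12, 'op': 0.0597, 'F': array([0.5, 0.7, 0.5]), 'yaw': np.float64(0.002)}Traceback (most recent call last):
  File "<stdin>", line 7, in <module>
cv2.error: OpenCV(4.12.0) /io/opencv/modules/imgproc/src/convhull.cpp:143: error: (-215:Assertion failed) total >= 0 && (depth == CV_32F || depth == CV_32S) in function 'convexHull'
```

View pics/a7.png

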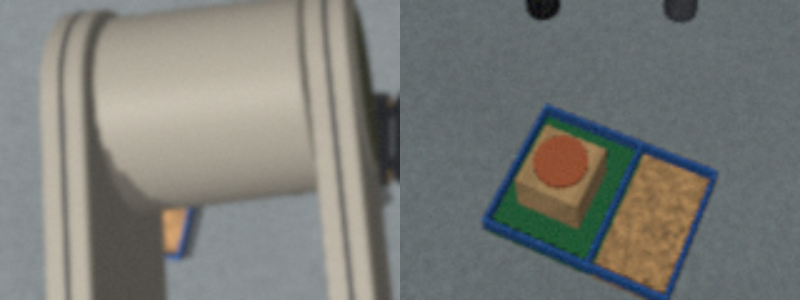

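The copper lies flat and centred on the block (side crop (560,160)). Ball stake next.

carry_out([
  {"jaw":0.07,"dx":-0.048,"dy":0.007,"dz":0,"yaw":0},
  {"jaw":0.07,"dx":0,"dy":0,"dz":0,"yaw":0},
  {"jaw":0.07,"dx":0,"dy":0,"dz":0.05,"yaw":0},
  {"jaw":0.07,"dx":0,"dy":0,"dz":0.05,"yaw":0},
  {"jaw":0.07,"dx":0,"dy":0,"dz":0.03,"yaw":0},
  {"jaw":0.07,"dx":0,"dy":0,"dz":0.015,"yaw":0},
  {"jaw":0.07,"dx":0,"dy":0,"dz":0,"yaw":0},
  {"jaw":0.07,"dx":0,"dy":0,"dz":0,"yaw":0},
], grip_force=35)

```text
t: 14.22
tool_pos: [0.4434, 0.1125, 0.0123]
orientation: [-3.141, -0.01, -0.004]
force: [0.7, -0.0, 1.3]
opening: 0.07
gripper_force: 0.0
```

carry_out([
  {"jaw":0.02,"dx":0,"dy":0,"dz":0,"yaw":0},
  {"jaw":0.02,"dx":0,"dy":0,"dz":0,"yaw":0},
  {"jaw":0.02,"dx":0,"dy":0,"dz":0,"yaw":0},
  {"jaw":0.02,"dx":0,"dy":0,"dz":0,"yaw":0},
])

```text
t: 14.72
tool_pos: [0.442, 0.1115, 0.0109]
orientation: [3.141, 0.009, 0.001]
force: [-0.1, -4.4, 2.4]
opening: 0.0348
gripper_force: 2.1
```

```bash
python3 - <<'E'
from h import *
plan(.431,.334,.11,np.radians(78))
E
```

```text
{'pos': array([0.442 , 0.1115, 0.0109]), 'd': array([-0.0097, -0.2224, -0.0993]), 'q6': np.float64(1.7), 't': 14.72, 'op': 0.0348, 'F': array([-0.1, -4.4,  2.4]), 'yaw': np.float64(0.215)}
```

carry_out([
  {"jaw":0.02,"dx":0,"dy":0,"dz":0,"yaw":0},
  {"jaw":0.02,"dx":0,"dy":0,"dz":-0.03,"yaw":0},
  {"jaw":0.02,"dx":0,"dy":0,"dz":-0.05,"yaw":0},
  {"jaw":0.02,"dx":0,"dy":-0.04,"dz":0,"yaw":0},
  {"jaw":0.02,"dx":-0.003,"dy":-0.05,"dz":0,"yaw":0},
  {"jaw":0.02,"dx":-0.003,"dy":-0.05,"dz":0,"yaw":0},
  {"jaw":0.02,"dx":-0.003,"dy":-0.05,"dz":0,"yaw":0},
  {"jaw":0.02,"dx":0,"dy":-0.032,"dz":0,"yaw":0},
])

```text
t: 15.72
tool_pos: [0.4301, 0.336, 0.0896]
orientation: [3.141, 0.011, -0.003]
force: [-1.0, 0.6, -3.7]
opening: 0.0333
gripper_force: 35.0
```

carry_out([
  {"jaw":0.02,"dx":0,"dy":0,"dz":0,"yaw":0.108},
  {"jaw":0.02,"dx":0,"dy":0,"dz":0,"yaw":0.107},
  {"jaw":0.02,"dx":0,"dy":0,"dz":0.03,"yaw":0},
  {"jaw":0.02,"dx":0,"dy":0,"dz":0,"yaw":0},
  {"jaw":0.02,"dx":0,"dy":0,"dz":0,"yaw":0},
])

```text
t: 16.35
tool_pos: [0.4312, 0.3339, 0.0607]
orientation: [3.124, -0.328, -0.001]
force: [-0.2, 0.0, -3.7]
opening: 0.0333
gripper_force: 35.0
```

```bash
python3 - <<'E'
from h import *
plan(.431,.334,.0155,np.radians(78))
im=read_camera("top");sd=read_camera("side")
a=cv2.resize(im[150:270,130:290,::-1],None,fx=2.5,fy=2.5);b=cv2.resize(sd[250:370,240:400,::-1],None,fx=2.5,fy=2.5)
cv2.imwrite("pics/a8.png",np.hstack([a,b]))
E
```

```text
{'pos': array([0.4312, 0.3339, 0.0607]), 'd': array([-0.0002, -0.0001,  0.0452]), 'q6': np.float64(2.34), 't': 16.35, 'op': 0.0333, 'F': array([-0.2,  0. , -3.7]), 'yaw': np.float64(0.0)}
```

View pics/a8.png

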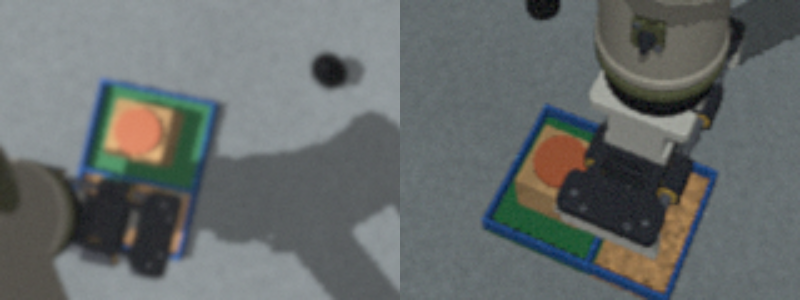

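The stake hangs over the cork end and the copper and block are undisturbed. Next I lower it and release.

carry_out([
  {"jaw":0.02,"dx":0,"dy":0,"dz":0.025,"yaw":0},
  {"jaw":0.02,"dx":0,"dy":0,"dz":0.015,"yaw":0},
  {"jaw":0.02,"dx":0,"dy":0,"dz":0.005,"yaw":0},
  {"jaw":0.02,"dx":0,"dy":0,"dz":0,"yaw":0},
  {"jaw":0.06,"dx":0,"dy":0,"dz":0,"yaw":0},
  {"jaw":0.06,"dx":0,"dy":0,"dz":0,"yaw":0},
  {"jaw":0.06,"dx":0,"dy":0,"dz":0,"yaw":0},
])

```text
t: 17.32
tool_pos: [0.432, 0.3343, 0.0163]
orientation: [-3.124, 0.328, -0.002]
force: [-0.6, -0.4, 0.2]
opening: 0.0576
gripper_force: 0.0
```

carry_out([
  {"jaw":0.06,"dx":0,"dy":0,"dz":-0.03,"yaw":0},
  {"jaw":0.06,"dx":0,"dy":0,"dz":-0.05,"yaw":0},
  {"jaw":0.06,"dx":0,"dy":0,"dz":-0.05,"yaw":0},
  {"jaw":0.06,"dx":0,"dy":0.05,"dz":0,"yaw":-0.07},
  {"jaw":0.06,"dx":0,"dy":0.06,"dz":0,"yaw":-0.07},
  {"jaw":0.06,"dx":0,"dy":0.06,"dz":0,"yaw":-0.075},
  {"jaw":0.06,"dx":0,"dy":0.06,"dz":0,"yaw":0},
  {"jaw":0.06,"dx":0,"dy":0.06,"dz":0,"yaw":0},
])

```text
t: 18.32
tool_pos: [0.4093, 0.0441, 0.1462]
orientation: [3.142, 0.01, 0.003]
force: [2.3, -1.2, -0.8]
opening: 0.0601
gripper_force: 0.0
```

```bash
python3 - <<'E'
from h import *
plan(.447,-.0207,.03,np.pi/2)
E
```

```text
{'pos': array([0.4093, 0.0441, 0.1462]), 'd': array([0.0371, 0.065 , 0.1163]), 'q6': np.float64(1.55), 't': 18.32, 'op': 0.0601, 'F': array([ 2.3, -1.2, -0.8]), 'yaw': np.float64(0.006)}
```

carry_out([
  {"jaw":0.08,"dx":0.037,"dy":0.04,"dz":0,"yaw":0},
  {"jaw":0.08,"dx":0,"dy":0.025,"dz":0,"yaw":0},
  {"jaw":0.08,"dx":0,"dy":0,"dz":0.05,"yaw":0},
  {"jaw":0.08,"dx":0,"dy":0,"dz":0.05,"yaw":0},
  {"jaw":0.08,"dx":0,"dy":0,"dz":0.02,"yaw":0},
  {"jaw":0.08,"dx":0,"dy":0,"dz":0.01,"yaw":0},
  {"jaw":0.08,"dx":0,"dy":0,"dz":0,"yaw":0},
  {"jaw":0.08,"dx":0,"dy":0,"dz":0,"yaw":0},
], grip_force=20)

```text
t: 19.32
tool_pos: [0.448, -0.0191, 0.017]
orientation: [3.141, 0.009, 0.004]
force: [0.4, -0.3, -0.5]
opening: 0.0805
gripper_force: 0.0
```

```bash
python3 - <<'E'
from h import *
plan(.447,-.0207,.0025,np.pi/2)
E
```

```text
{'pos': array([ 0.448 , -0.0191,  0.017 ]), 'd': array([-0.001 ,  0.0015,  0.0145]), 'q6': np.float64(1.41), 't': 19.32, 'op': 0.0805, 'F': array([ 0.4, -0.3, -0.5]), 'yaw': np.float64(0.006)}
```

carry_out([
  {"jaw":0.08,"dx":0,"dy":0.001,"dz":0.009,"yaw":0},
  {"jaw":0.08,"dx":0,"dy":0,"dz":0.005,"yaw":0},
  {"jaw":0.08,"dx":0,"dy":0,"dz":0,"yaw":0},
  {"jaw":0.03,"dx":0,"dy":0,"dz":0,"yaw":0},
  {"jaw":0.03,"dx":0,"dy":0,"dz":0,"yaw":0},
  {"jaw":0.03,"dx":0,"dy":0,"dz":0,"yaw":0},
  {"jaw":0.03,"dx":0,"dy":0,"dz":0,"yaw":0},
  {"jaw":0.03,"dx":0,"dy":0,"dz":0,"yaw":0},
])

```text
t: 20.32
tool_pos: [0.4469, -0.02, 0.0018]
orientation: [3.141, 0.009, 0.0]
force: [-1.0, 0.4, 1.1]
opening: 0.0451
gripper_force: 20.0
```

carry_out([
  {"jaw":0.03,"dx":0,"dy":0,"dz":-0.03,"yaw":0},
  {"jaw":0.03,"dx":0,"dy":0,"dz":-0.05,"yaw":0},
  {"jaw":0.03,"dx":0,"dy":0,"dz":-0.05,"yaw":0},
  {"jaw":0.03,"dx":0.015,"dy":0.05,"dz":0,"yaw":0},
  {"jaw":0.03,"dx":0.015,"dy":0.06,"dz":0,"yaw":0},
  {"jaw":0.03,"dx":0.015,"dy":0.06,"dz":0,"yaw":0},
  {"jaw":0.03,"dx":0.015,"dy":0.06,"dz":0,"yaw":0},
  {"jaw":0.03,"dx":0.015,"dy":0.06,"dz":0,"yaw":0},
])

```text
t: 21.32
tool_pos: [0.5236, -0.3115, 0.1314]
orientation: [-3.141, -0.009, 0.0]
force: [0.3, 0.1, 1.6]
opening: 0.0447
gripper_force: 20.0
```

```bash
python3 - <<'E'
from h import *
plan(.547,-.359,.06,np.radians(99.5))
E
```

```text
{'pos': array([ 0.5236, -0.3115,  0.1314]), 'd': array([0.0232, 0.0476, 0.0713]), 'q6': np.float64(0.94), 't': 21.32, 'op': 0.0447, 'F': array([0.3, 0.1, 1.6]), 'yaw': np.float64(-0.16)}
```

carry_out([
  {"jaw":0.03,"dx":0.023,"dy":0.047,"dz":0,"yaw":0},
  {"jaw":0.03,"dx":0,"dy":0,"dz":0.02,"yaw":-0.16},
  {"jaw":0.03,"dx":0,"dy":0,"dz":0.04,"yaw":0},
  {"jaw":0.03,"dx":0,"dy":0,"dz":0.02,"yaw":0},
  {"jaw":0.03,"dx":0,"dy":0,"dz":0,"yaw":0},
  {"jaw":0.03,"dx":0,"dy":0,"dz":0,"yaw":0},
])

```text
t: 22.08
tool_pos: [0.5476, -0.3569, 0.0533]
orientation: [3.129, 0.26, 0.002]
force: [-0.1, 0.2, -0.3]
opening: 0.0453
gripper_force: 20.0
```

```bash
python3 - <<'E'
from h import *
plan(.547,-.359,.0075,np.radians(99.5))
im=read_camera("top");sd=read_camera("side")
a=cv2.resize(im[150:250,390:510,::-1],None,fx=3,fy=3);b=cv2.resize(sd[80:180,290:410,::-1],None,fx=3,fy=3)
cv2.imwrite("pics/a9.png",np.hstack([a,b]))
E
```

```text
{'pos': array([ 0.5476, -0.3569,  0.0533]), 'd': array([-0.001 ,  0.0019,  0.0458]), 'q6': np.float64(0.75), 't': 22.07, 'op': 0.0453, 'F': array([-0.1,  0.2, -0.3]), 'yaw': np.float64(0.0)}
```

View pics/a9.png

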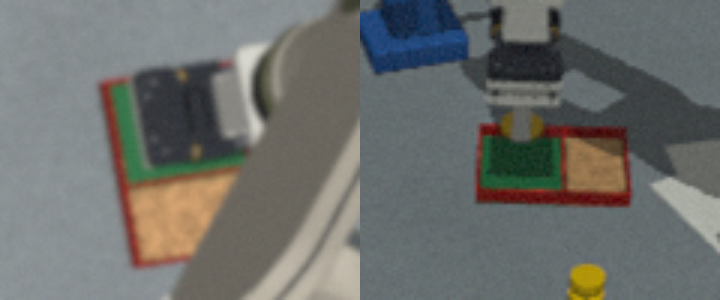

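The brass is held centred above the red felt. Next I lower it and release.

carry_out([
  {"jaw":0.03,"dx":0,"dy":0.002,"dz":0.025,"yaw":0},
  {"jaw":0.03,"dx":0,"dy":0,"dz":0.015,"yaw":0},
  {"jaw":0.03,"dx":0,"dy":0,"dz":0.006,"yaw":0},
  {"jaw":0.03,"dx":0,"dy":0,"dz":0,"yaw":0},
  {"jaw":0.06,"dx":0,"dy":0,"dz":0,"yaw":0},
  {"jaw":0.06,"dx":0,"dy":0,"dz":0,"yaw":0},
  {"jaw":0.06,"dx":0,"dy":0,"dz":0,"yaw":0},
])

```text
t: 23.05
tool_pos: [0.5473, -0.3586, 0.006]
orientation: [3.13, 0.26, 0.001]
force: [0.7, -0.1, -0.5]
opening: 0.0598
gripper_force: 0.0
```

carry_out([
  {"jaw":0.06,"dx":0,"dy":0,"dz":-0.03,"yaw":0},
  {"jaw":0.06,"dx":0,"dy":0,"dz":-0.06,"yaw":0},
  {"jaw":0.06,"dx":0,"dy":0,"dz":-0.05,"yaw":0},
  {"jaw":0.06,"dx":0,"dy":0,"dz":0,"yaw":0.165},
  {"jaw":0.07,"dx":-0.025,"dy":-0.06,"dz":0,"yaw":0},
  {"jaw":0.07,"dx":-0.025,"dy":-0.06,"dz":0,"yaw":0},
  {"jaw":0.07,"dx":-0.025,"dy":-0.06,"dz":0,"yaw":0},
  {"jaw":0.07,"dx":-0.025,"dy":-0.045,"dz":0,"yaw":0},
])

```text
t: 24.05
tool_pos: [0.4489, -0.1385, 0.1457]
orientation: [-3.141, -0.002, -0.001]
force: [0.4, -0.3, 0.4]
opening: 0.0696
gripper_force: 0.0
```

```bash
python3 - <<'E'
from h import *
plan(.4455,-.1318,.012,np.pi/2)
E
```

```text
{'pos': array([ 0.4489, -0.1385,  0.1457]), 'd': array([-0.0034, -0.0066,  0.1337]), 'q6': np.float64(1.16), 't': 24.05, 'op': 0.0696, 'F': array([ 0.4, -0.3,  0.4]), 'yaw': np.float64(0.001)}
```

carry_out([
  {"jaw":0.075,"dx":-0.003,"dy":-0.005,"dz":0,"yaw":0},
  {"jaw":0.075,"dx":0,"dy":0,"dz":0.05,"yaw":0},
  {"jaw":0.075,"dx":0,"dy":0,"dz":0.05,"yaw":0},
  {"jaw":0.075,"dx":0,"dy":0,"dz":0.025,"yaw":0},
  {"jaw":0.075,"dx":0,"dy":0,"dz":0.008,"yaw":0},
  {"jaw":0.075,"dx":0,"dy":0,"dz":0,"yaw":0},
  {"jaw":0.075,"dx":0,"dy":0,"dz":0,"yaw":0},
], grip_force=20)

```text
t: 24.92
tool_pos: [0.4481, -0.1362, 0.0142]
orientation: [3.141, 0.001, 0.004]
force: [0.5, 0.4, 0.7]
opening: 0.0753
gripper_force: 0.0
```

carry_out([
  {"jaw":0.02,"dx":0,"dy":0,"dz":0,"yaw":0},
  {"jaw":0.02,"dx":0,"dy":0,"dz":0,"yaw":0},
  {"jaw":0.02,"dx":0,"dy":0,"dz":0,"yaw":0},
  {"jaw":0.02,"dx":0,"dy":0,"dz":0,"yaw":0},
  {"jaw":0.02,"dx":0,"dy":0,"dz":0,"yaw":0},
])

```text
t: 25.55
tool_pos: [0.4467, -0.1353, 0.0127]
orientation: [-3.141, -0.001, 0.0]
force: [-1.2, 0.7, 2.4]
opening: 0.0334
gripper_force: 20.0
```

```bash
python3 - <<'E'
from h import *
plan(.469,-.3715,.1,np.radians(99.5))
E
```

```text
{'pos': array([ 0.4467, -0.1353,  0.0127]), 'd': array([ 0.0221,  0.2362, -0.0874]), 'q6': np.float64(1.17), 't': 25.55, 'op': 0.0334, 'F': array([-1.2,  0.7,  2.4]), 'yaw': np.float64(-0.165)}
```

carry_out([
  {"jaw":0.02,"dx":0,"dy":0,"dz":-0.03,"yaw":0},
  {"jaw":0.02,"dx":0,"dy":0,"dz":-0.05,"yaw":0},
  {"jaw":0.02,"dx":0.005,"dy":0.05,"dz":0,"yaw":0},
  {"jaw":0.02,"dx":0.006,"dy":0.06,"dz":0,"yaw":0},
  {"jaw":0.02,"dx":0.006,"dy":0.06,"dz":0,"yaw":0},
  {"jaw":0.02,"dx":0.005,"dy":0.05,"dz":0,"yaw":0},
  {"jaw":0.02,"dx":0,"dy":0.016,"dz":0,"yaw":0},
  {"jaw":0.02,"dx":0,"dy":0,"dz":0,"yaw":-0.165},
])

```text
t: 26.55
tool_pos: [0.4684, -0.3722, 0.0921]
orientation: [-3.13, -0.262, 0.001]
force: [-0.6, 0.7, -1.2]
opening: 0.0335
gripper_force: 20.0
```

carry_out([
  {"jaw":0.02,"dx":0,"dy":0,"dz":0.03,"yaw":0},
  {"jaw":0.02,"dx":0,"dy":0,"dz":0,"yaw":0},
  {"jaw":0.02,"dx":0,"dy":0,"dz":0,"yaw":0},
])

```text
t: 26.92
tool_pos: [0.469, -0.3708, 0.0631]
orientation: [-3.13, -0.261, 0.0]
force: [-0.2, -0.6, -0.6]
opening: 0.033
gripper_force: 20.0
```

```bash
python3 - <<'E'
from h import *
plan(.469,-.3715,.0175,np.radians(99.5))
im=read_camera("top");sd=read_camera("side")
a=cv2.resize(im[150:250,390:510,::-1],None,fx=3,fy=3);b=cv2.resize(sd[80:180,290:410,::-1],None,fx=3,fy=3)
cv2.imwrite("pics/a10.png",np.hstack([a,b]))
E
```

```text
{'pos': array([ 0.469 , -0.3708,  0.0631]), 'd': array([-0.0001,  0.0007,  0.0456]), 'q6': np.float64(0.65), 't': 26.93, 'op': 0.033, 'F': array([-0.2, -0.6, -0.6]), 'yaw': np.float64(0.0)}
```

View pics/a10.png

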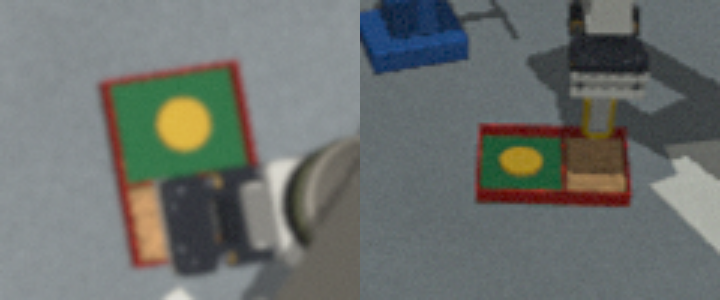

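The brass lies flat at the middle of the red felt, and the yellow stake hangs over the cork. Next I lower it and release.

carry_out([
  {"jaw":0.02,"dx":0,"dy":0,"dz":0.025,"yaw":0},
  {"jaw":0.02,"dx":0,"dy":0,"dz":0.015,"yaw":0},
  {"jaw":0.02,"dx":0,"dy":0,"dz":0.005,"yaw":0},
  {"jaw":0.02,"dx":0,"dy":0,"dz":0,"yaw":0},
  {"jaw":0.06,"dx":0,"dy":0,"dz":0,"yaw":0},
  {"jaw":0.06,"dx":0,"dy":0,"dz":0,"yaw":0},
  {"jaw":0.06,"dx":0,"dy":0,"dz":0,"yaw":0},
])

```text
t: 27.9
tool_pos: [0.4691, -0.3716, 0.018]
orientation: [3.13, 0.26, 0.001]
force: [-0.1, 0.1, 0.6]
opening: 0.0576
gripper_force: 0.0
```

carry_out([
  {"jaw":0.06,"dx":0,"dy":0,"dz":-0.03,"yaw":0},
  {"jaw":0.06,"dx":0,"dy":0,"dz":-0.05,"yaw":0},
  {"jaw":0.06,"dx":0,"dy":0,"dz":-0.06,"yaw":0},
  {"jaw":0.06,"dx":-0.03,"dy":-0.05,"dz":0,"yaw":0},
  {"jaw":0.06,"dx":-0.02,"dy":-0.05,"dz":0,"yaw":0},
  {"jaw":0.06,"dx":0,"dy":-0.05,"dz":0,"yaw":0},
  {"jaw":0.06,"dx":0,"dy":0,"dz":0,"yaw":0},
  {"jaw":0.06,"dx":0,"dy":0,"dz":0,"yaw":0},
])

```text
t: 28.9
tool_pos: [0.3953, -0.2322, 0.1582]
orientation: [3.129, 0.261, 0.002]
force: [-0.1, -0.9, -0.6]
opening: 0.0601
gripper_force: 0.0
```

```bash
python3 - <<'E'
from h import *
im=read_camera("top");sd=read_camera("side")
a=cv2.resize(im[110:280,150:490,::-1],(800,400))[:300];b=cv2.resize(sd[100:380,240:400,::-1],None,fx=1.05,fy=1.05)
c=np.zeros((600,800,3),np.uint8);c[:300]=a
c[300:600,:400]=cv2.resize(sd[280:380,240:373,::-1],(400,300));c[300:600,400:]=cv2.resize(sd[100:200,290:423,::-1],(400,300))
cv2.imwrite("pics/a11.png",c)
E
```

```text
(no output)
```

View pics/a11.png

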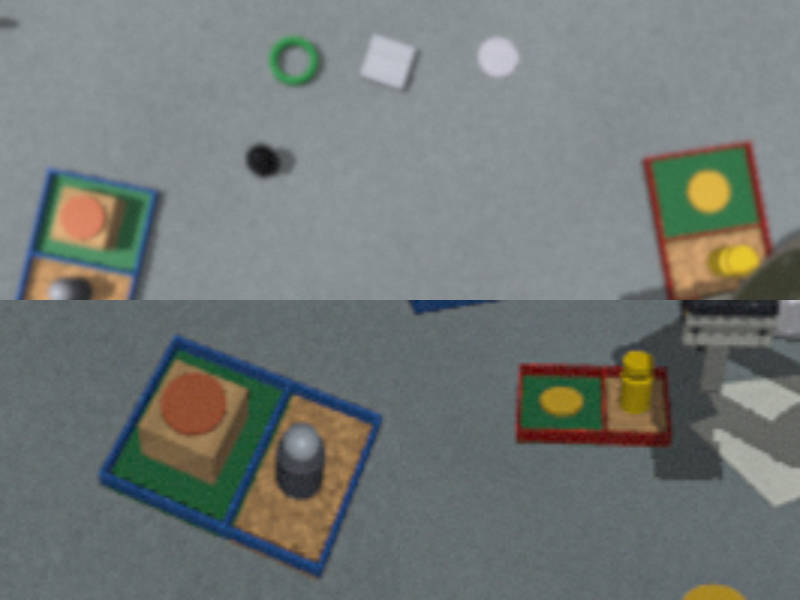

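All pieces stand or lie where they belong, upright and released. The silver blank (top crop (498,57)) and the cone ((262,160)) are unmoved.

```bash
python3 -c "
from plant import *
print(close_job())"
```

```text
the job is handed in; nothing more can be done
None
```

Both kits are made up and the job was handed in at about 29 s of the 131 s allowed; the last pictures show every piece in its compartment, with the silver-grey blank and cone stake unmoved, but the hand-in gave no verdict.

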